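# Match the tilt of the bench displays and check the hinge holds

### The arm

A 6-joint arm with a two-finger parallel gripper is mounted at the origin on the work surface. World frame = base frame: x ahead of the robot, y to its left, z up, the work surface at z = 0. Lengths are in mm, angles in rad, forces in N, time in s.
With the tool pointing down it reaches from about 400 to 925 mm from the base axis. Payload 12.5 kg.
Tool frame: the origin (TCP) lies midway between the tips of the shut fingers; the grasp point (between the pads) lies 19 mm behind it; z points along the fingers, y is the line along which they close (so a half turn about z gives the same grasp; the last joint's range is limited). The gripper opens to 95 mm and grips with 3 to 60 N. Pads are 20 mm wide; open, the fingers measure 119 mm over their backs; the gripper's body (75 mm by 180 mm) begins 59 mm behind the grasp point.
Start: joints at [1.142, 0.491, 1.559, -0, 1.092, -0.106], TCP at [198.248, 592.743, 214.661] pointing down, gripper open.
Joint ranges: [-3.1, 3.1], [-0.84, 2.19], [0.05, 2.79], [-1.13, 4.28], [0.06, 2.93], [-2.69, 2.69]. Speed limits (rad/s): [2.22, 2.22, 2.79, 3.14, 3.14, 3.14].

### API

Orientations are given as [roll, pitch, yaw] about the fixed x, y, z axes, in that order (R = Rz(yaw) Ry(pitch) Rx(roll)).
In Python, from cell import * gives the robot as it stands. The module is installed in compiled form; this text tells all that it offers.
- The arm moves only by the tool arm_command, never from a script. Its arguments are lists of equal length, an entry for each row: "delta_pos": the shift along the world's x, y, z in units of 250 mm (1.0 is 250 mm), a list of three; "delta_rot": the turn, a rotation vector about the world's x, y, z in units of 90 degrees (1.0 is 90 degrees), a list of three; "claw": the closure, from 0 (fully open) to 1 (shut). In form: {"delta_pos": [[tx, ty, tz], ...], "delta_rot": [[wx, wy, wz], ...], "claw": [claw, ...]}. A call has exactly 5 rows; each row is the pose to reach, as a shift and turn from the pose commanded when the call began; what a row does not reach only later rows make up. A row lasts 1/12 s, in which the tool goes at most 41.7 mm and 7.16 degrees, less where a joint would pass 70% of its speed; a pose out of reach is approached as far as the arm can. A call with a number of a shift or a turn outside -1 to 1 is refused whole. A call with a gripper value outside its range is refused whole. The fingers move at their own pace and stop on an object; the grip force is fixed at half the most. Time passes only in rows, so rows that repeat a pose let the fingers close, or fill a call up. It gives the time, the measured TCP pose, the force, the opening and the grip force at its end, in the units of the state.
- state(): the state, without advancing time (a new reading comes with each control period).
- read_camera(name): name is "scene" or "top"; returns the picture (480x640x3 uint8, red, green, blue); there is no depth.
- calibration(name): a dict with "camera_matrix" (3x3 intrinsics, pixels), "T" (4x4, takes a point from camera to world coordinates). Camera axes: x right, y down, z forward; pixel columns grow to the right and rows downward; lengths in mm; the calibration is good to about 2 mm. A picture is of the moment at which its call begins. calibration takes no time and is no camera call.
- job_done(): hands the job in; it is judged then, once.
The state is a dict: "t": time; "joints": joint angles; "qvel": joint speeds; "tau": joint torques, N m; "eef_pos": TCP position; "tcp_rot": TCP orientation; "ft_force": force on the tool from outside, world axes, zero at the start; "moment": the same for the moment, N m; "opening": opening from 0.0 (shut) to 1.0 (fully open); "grip_force": force on a finger pad.
Only numpy, scipy, OpenCV 4.12 (cv2) and the standard library are available. Lean on these libraries where they do the work, as an engineer would, in place of code of your own. Each camera call takes 0.05 s, during which the arm holds its last target. There are 200 camera calls.

### The job

On the repair bench's display stand, raise the large screen, which has sagged too far back, until it leans exactly as much as the small screen beside it when let go. Then check that its stiff hinge holds: with the fingers, press lightly (about 3 N) for a second on the upper half of the large screen's front and let go, so that it stays parallel to the small one. Handle the screen gently, and leave the small screen and the other things on the bench as they are.

Things in the scene. Friction and masses are not known exactly. Their poses are not given: they have to be found in the camera images.
- screen: the large flat aluminium display, 190 wide x 132 high x 12 mm thick, at the robot's right (-y) end of the stand. Origin on its level hinge axis, 50 mm above the bench, mid width. y: along the hinge to the robot's left; z: up the panel (bottom edge at 8 mm, top edge at 140); x: out of its back (glass front at x = -6 mm, facing the robot). Lean = turn about y: 0 upright, + leaning back.
- screen_top (a point): middle of the large screen's top edge, 140 mm from the hinge axis, mid thickness. The hinge slips at about 0.6 N m (about 4 N square to the panel at the top edge) and stays where it is left; the mount also flexes, 7 N m per rad, so that the screen springs back by 0.06 to 0.1 rad towards where it came from when let go after pushing. Mass 0.25 to 0.45 kg
- screen_front (a point): a good point for the checking press: on the large screen's glass front, mid width, 110 mm from the hinge axis along the panel (z = 110 mm, x = -6 mm in the screen's frame). Here the hinge slips back at about 4 to 5 N. On the lower half of both screens a cover stands 6 mm off the back
- twin: the small flat aluminium display (150 wide x 100 high x 12 mm thick) beside it at the robot's left (+y end) of the same stand, on the same hinge line, 220 mm to the left from centre to centre; the reference for the tilt (lean 0 to 0.6 rad). Frame as for the large screen: origin on the hinge axis, z up the panel to the top edge at 108 mm, x out of its back
- twin_top (a point): middle of the small screen's top edge, 108 mm from the hinge axis
- stand: the dark steel stand, fixed to the bench: a 12 mm thick foot, 130 mm deep x 430 mm wide, with four low hinge knuckles up to 52 mm high. Origin on the bench below the middle of the hinge line, x towards the back of the screens, y along the hinge line, turned up to 0.35 rad about the vertical
- spray: bystander: upright spray can, 60 mm diameter, 155 mm tall, origin under its centre
- filter: bystander: flat black-framed vacuum filter, 60 x 130 mm, 26 mm high, origin under its centre
- mouse: bystander: grey computer mouse, 100 x 58 mm, 33 mm high, origin under its centre

How it is judged (in metres and radians):
On the way, in this order (a step that is already met when the one before it is completed fails the run):
1. the large screen, let go and still, leans as the small one does (within 0.05 rad) (angle between the z axis of screen and the z axis of twin, either way round below 0.05 rad and angular speed of screen below 0.05 rad/s and contact force between anything else and screen below 0.2 N), for 0.3 s.
2. the fingers press on the upper half of its front with more than 1.5 N for 0.3 s, without pushing it more than 0.12 rad off (angle between the z axis of screen and the z axis of twin, either way round below 0.12 rad and contact force between the fingers and screen above 1.5 N and x of the grasp point in the frame of screen below 0 m and z of the grasp point in the frame of screen above 0.06 m), for 0.3 s.
At the end, for the whole second after the job is handed in: the large screen stands free and still, parallel to the small screen within 0.05 rad (3 degrees) (all of step 1); the robot touches nothing.
It fails at once if the large screen is handled with more than 40 N (contact force between anything else and screen above 40 N).
It fails at once if the small screen is shifted (its top by more than 5 mm) (distance of twin_top from where it was at the start of the episode above 0.005 m).
It fails at once if the spray can, filter or mouse is shifted by more than 20 mm (distance of any of spray, filter, mouse from where it was at the start of the episode above 0.02 m).
It also fails if it takes over 67 s, if anything falls off the work surface, if the arm or the gripper's body presses on something with over 40 N, if the wrist force passes 120 N, or if a joint passes its speed limit or range.

## Working session

There is one attempt and no reset: what is moved stays moved. The work goes in short steps, Python scripts to look and compute and a tool call to move; the robot and the scene stay as the last step left them, time stands still between calls to the robot, and variables do not carry over. Pictures are saved under pics/ and viewed, at most 10 in all, crops included, and the job is handed in when it is done.

Besides the shell and the picture viewer there is one more tool, called as name(argument=value, ...) on one line, values as JSON. arm_command: Moves the arm, as the interface text tells. Shifts and turns lie within -1 to 1; 1 stands for 250 mm of shift or 90 degrees of turn. Its arguments: {"type":"object","properties":{"delta_pos":{"type":"array"},"delta_rot":{"type":"array"},"claw":{"type":"array"}},"required":["delta_pos","delta_rot","claw"]}

```bash
mkdir -p pics; python3 - <<'E'
from cell import *
import cv2,numpy as np
for n in("scene","top"):
    im=read_camera(n); cv2.imwrite(f"pics/{n}0.png",im[:,:,::-1]); c=calibration(n); print(n,np.round(c["camera_matrix"],1).tolist(),np.round(c["T"],3).tolist())
s=state();print(s)
E
```

```text
scene [[593.6, 0.0, 317.9], [0.0, 593.6, 239.6], [0.0, 0.0, 1.0]] [[-0.268, 0.632, -0.727, 1455.651], [0.963, 0.183, -0.197, 271.93], [0.008, -0.753, -0.658, 980.176], [0.0, 0.0, 0.0, 1.0]]
top [[439.1, 0.0, 316.1], [0.0, 439.1, 235.7], [0.0, 0.0, 1.0]] [[0.025, -0.996, 0.084, 412.209], [-1.0, -0.025, -0.006, 32.891], [0.008, -0.084, -0.996, 1012.113], [0.0, 0.0, 0.0, 1.0]]
{'t': 0.1, 'joints': array([ 1.14240542e+00,  4.91492501e-01,  1.55936555e+00,  9.26260243e-06,
        1.09170604e+00, -1.05615645e-01]), 'qvel': array([ 0.00177559, -0.0012157 , -0.0023502 ,  0.00115514,  0.00064218,
       -0.00099983]), 'tau': array([ 3.53855663e-03, -6.13618898e+01, -2.58608633e+01,  6.93782838e-02,
        4.70342883e-02, -6.03533181e-05]), 'eef_pos': array([198.1498301 , 592.5416211 , 214.13230313]), 'tcp_rot': array([-3.14062749e+00, -1.10578284e-04,  2.81881306e+00]), 'ft_force': array([0.46845182, 1.11056364, 0.41937767]), 'moment': array([ 0.01363169, -0.01984347, -0.02833035]), 'grip_force': 0.0, 'opening': 1.0026009783085659}
```

View pics/scene0.png

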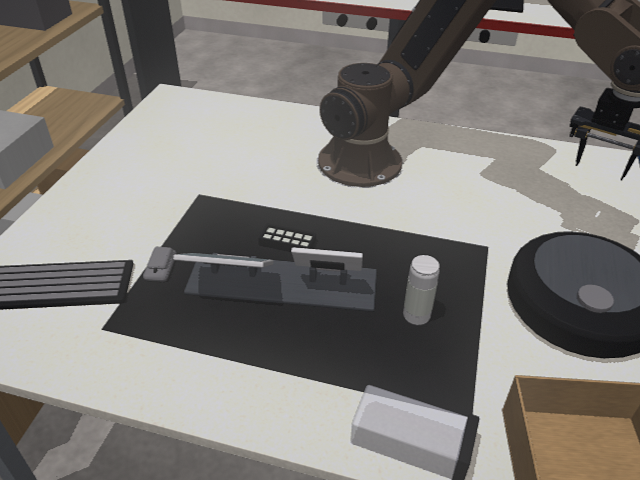

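View pics/top0.png

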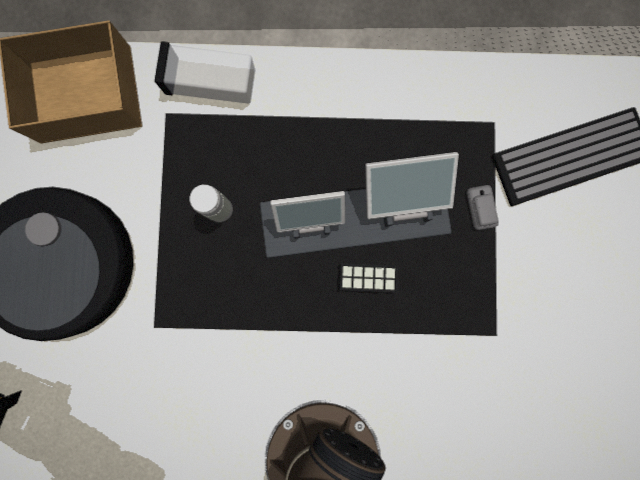

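The top view shows the small screen's front at about (272–345, 193–232) and the large one's at (366–458, 153–218). The spray can is at (208,200), the mouse at (482,207), and a keypad-like block at (368,278). In the scene view both screens are seen from behind, at rows 245–270. Next I'll take enlarged crops.

```bash
python3 - <<'E'
import cv2,numpy as np
a=cv2.imread("pics/top0.png")[140:245,255:475]; b=cv2.imread("pics/scene0.png")[235:315,140:385]
a=cv2.resize(a,None,fx=3.5,fy=3.5,interpolation=cv2.INTER_CUBIC);b=cv2.resize(b,None,fx=770/245,fy=770/245,interpolation=cv2.INTER_CUBIC)
o=np.zeros((a.shape[0]+b.shape[0],770,3),np.uint8);o[:a.shape[0]]=a[:,:770];o[a.shape[0]:]=b;print(o.shape,a.shape);cv2.imwrite("pics/crop0.png",o[:600])
E
```

```text
(619, 770, 3) (368, 770, 3)
```

View pics/crop0.png

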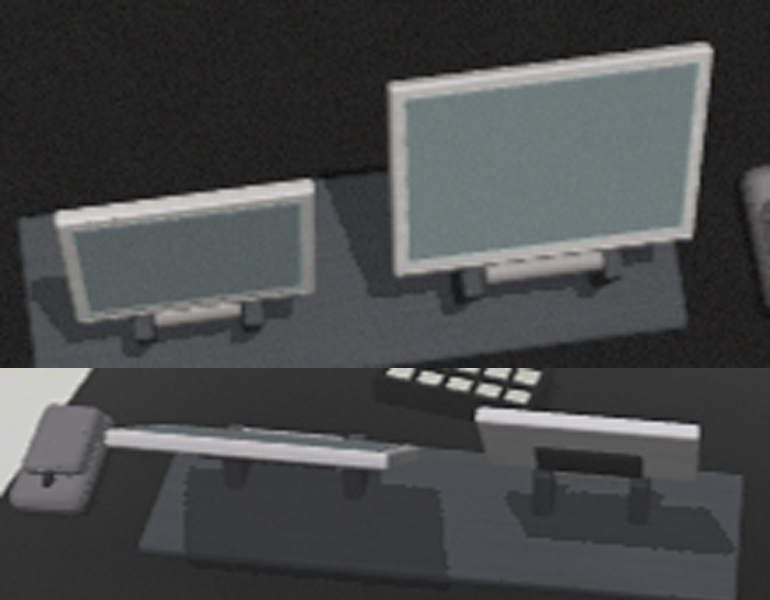

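Crop description: in the top view (upper part), the large screen's outline corners are at crop (389,84), (711,44), (692,240) and (399,275). The small screen's are at (57,213), (313,181), (313,291) and (82,321). In the scene view (lower part), the top-face edges are clear and the large screen is nearly edge-on, so it leans back a lot.

```bash
cat > h.py <<'E'
from cell import *
import numpy as np, cv2
from scipy.optimize import least_squares
from scipy.spatial.transform import Rotation as R
C={n:calibration(n) for n in("scene","top")}
def proj(n,P):
    T=np.linalg.inv(C[n]["T"]); K=C[n]["camera_matrix"]; p=(T[:3,:3]@np.asarray(P,float).T).T+T[:3,3]; p=p@K.T; return p[:,:2]/p[:,2:]
def ray(n,uv):
    T=C[n]["T"]; d=T[:3,:3]@np.linalg.inv(C[n]["camera_matrix"])@[uv[0],uv[1],1]; return T[:3,3],d/np.linalg.norm(d)
def onz(n,uv,z):
    o,d=ray(n,uv); return o+d*(z-o[2])/d[2]
def frame(p,big):  # p: x0,y0,yaw,thL,thS ; stand origin = mid hinge
    yaw=p[2]; th=p[3] if big else p[4]; Z=R.from_euler('z',yaw)
    c=np.array([p[0],p[1],50])+Z.apply([0,-110 if big else 110,0])
    return c,Z*R.from_euler('y',th)
def pts(p,big,L):
    c,r=frame(p,big); return c+r.apply(np.array(L,float))
W={1:(95,140),0:(75,108)}
def fit(obs,p0=(520,-60,0.1,0.9,0.3),loss=None):
    # obs: (cam,big,[x,sideSign,z],(u,v))
    f=lambda p: np.concatenate([proj(n,pts(p,b,[[l[0],l[1]*W[b][0],l[2]]]))[0]-uv for n,b,l,uv in obs])
    s=least_squares(f,p0); return s.x,f(s.x).reshape(-1,2)
E
cat > m0.py <<'E'
from h import *
t=lambda u,v:((u+.5)/3.5-.5+255,(v+.5)/3.5-.5+140)
k=770/245
s=lambda u,v:((u+.5)/k-.5+140,(v-368+.5)/k-.5+235)
top=[("top",1,[6,1,140],t(389,84)),("top",1,[6,-1,140],t(711,44)),("top",1,[-6,1,8],t(399,275)),("top",1,[-6,-1,8],t(692,240)),
("top",0,[6,1,108],t(57,213)),("top",0,[6,-1,108],t(313,181)),("top",0,[-6,1,8],t(82,321)),("top",0,[-6,-1,8],t(313,291)),("top",0,[-6,1,108],t(60,226)),("top",0,[-6,-1,108],t(314,193))]
sc=[("scene",1,[6,-1,140],s(107,443)),("scene",1,[6,1,140],s(388,467)),("scene",0,[6,-1,108],s(480,421)),("scene",0,[6,1,108],s(698,437)),("scene",0,[-6,-1,108],s(477,408)),("scene",0,[-6,1,108],s(698,425))]
for o in(top,top+sc):
    p,r=fit(o); print(np.round(p,3)); print(np.round(r,1).tolist())
c,r=frame(p,1); print("top",c+r.apply([0,0,140]),"c",c); c2,r2=frame(p,0); print(c2,c2+r2.apply([0,0,108]))
print("spray",onz("top",(206,196),155),"mouse",onz("top",(482,207),20),"keypad",onz("top",(368,278),26))
E
python3 m0.py
```

```text
[ 5.28674e+02 -7.01460e+01  1.52000e-01  8.01000e-01  4.77000e-01]
[[-0.0, -0.3], [0.9, -0.4], [-1.0, 0.6], [1.0, -0.3], [-0.8, -0.6], [0.4, -0.8], [-1.2, 0.4], [1.1, 0.3], [-1.3, 0.5], [1.0, 0.5]]
[ 5.26569e+02 -6.95030e+01  1.56000e-01  8.41000e-01  5.22000e-01]
[[-1.0, -0.5], [-0.7, -0.9], [-1.4, 1.3], [0.6, 0.2], [-1.4, -1.0], [-0.4, -1.4], [-1.5, 1.5], [0.7, 1.1], [-1.9, -0.1], [0.2, -0.3], [-1.8, -0.7], [-0.9, -0.5], [-2.4, -0.5], [-0.5, 0.5], [-0.8, -1.7], [-0.0, -1.2]]
top [ 646.74162818 -161.98408961  143.30536605] c [ 543.62980037 -178.17234559   50.        ]
[509.5083964   39.16547853  50.        ] [562.72043583  47.51961339 143.60922652]
spray [557.50954562 246.23786798 155.        ] mouse [ 571.37699293 -351.11567701   20.        ] keypad [403.38533007 -91.7617214   26.        ]
```

Fit so far, consistent across both views: hinge yaw 0.156, large lean about 0.84, small about 0.52, a difference of 0.32. I'll shut the fingers and go round, high up, to behind the large screen's top edge.

arm_command(delta_pos=[[0.07,-0.12,0.07],[0.14,-0.24,0.14],[0.22,-0.36,0.21],[0.29,-0.48,0.28],[0.36,-0.6,0.34]], delta_rot=[[0,0,0],[0,0,0],[0,0,0],[0,0,0],[0,0,0]], claw=[1,1,1,1,1])

```text
t: 0.52
eef_pos: [288.8, 441.3, 300.5]
tcp_rot: [3.141, 0.0, 2.819]
ft_force: [0.7, -0.2, 0.1]
opening: 0.71
grip_force: 0.0
```

arm_command(delta_pos=[[0.08,-0.12,0],[0.16,-0.24,0],[0.24,-0.36,0],[0.32,-0.48,0],[0.4,-0.6,0]], delta_rot=[[0,0,0.06],[0,0,0.12],[0,0,0.18],[0,0,0.24],[0,0,0.305]], claw=[1,1,1,1,1])

```text
t: 0.93
eef_pos: [388.7, 291.1, 299.6]
tcp_rot: [3.142, -0.0, -2.981]
ft_force: [-0.2, -0.3, -0.2]
opening: 0.358
grip_force: 0.0
```

arm_command(delta_pos=[[0.08,-0.12,0],[0.16,-0.24,0],[0.24,-0.36,0],[0.32,-0.48,0],[0.4,-0.6,0]], delta_rot=[[0,0,0],[0,0,0],[0,0,0],[0,0,0],[0,0,0]], claw=[1,1,1,1,1])

```text
t: 1.35
eef_pos: [488.8, 141.0, 299.6]
tcp_rot: [3.141, -0.0, -2.985]
ft_force: [0.4, 0.8, -0.3]
opening: 0.02
grip_force: 0.0
```

arm_command(delta_pos=[[0.08,-0.12,0],[0.16,-0.24,0],[0.24,-0.36,0],[0.32,-0.48,0],[0.4,-0.6,0]], delta_rot=[[0,0,0],[0,0,0],[0,0,0],[0,0,0],[0,0,0]], claw=[1,1,1,1,1])

```text
t: 1.77
eef_pos: [588.8, -9.0, 299.4]
tcp_rot: [3.141, -0.001, -2.985]
ft_force: [0.2, 1.5, 1.1]
opening: 0.003
grip_force: 0.0
```

arm_command(delta_pos=[[0.08,-0.12,0],[0.16,-0.24,0],[0.24,-0.36,0],[0.32,-0.48,0],[0.41,-0.59,0]], delta_rot=[[0,0,0],[0,0,0],[0,0,0],[0,0,0],[0,0,0]], claw=[1,1,1,1,1])

```text
t: 2.18
eef_pos: [691.2, -156.7, 299.3]
tcp_rot: [3.141, -0.001, -2.986]
ft_force: [0.8, 0.2, 1.0]
opening: 0.005
grip_force: 0.0
```

arm_command(delta_pos=[[0,0,-0.15],[0,0,-0.3],[0,0,-0.45],[0,0,-0.6],[0,0,-0.72]], delta_rot=[[0,0,0],[0,0,0],[0,0,0],[0,0,0],[0,0,0]], claw=[1,1,1,1,1])

```text
t: 2.6
eef_pos: [689.7, -154.5, 116.3]
tcp_rot: [3.14, -0.002, -2.985]
ft_force: [0.6, -0.4, -0.4]
opening: 0.007
grip_force: 0.0
```

```bash
python3 - <<'E'
from cell import *
import cv2,numpy as np
a=read_camera("top"); b=read_camera("scene"); s=state(); print(s["t"],s["eef_pos"],s["ft_force"])
o=np.vstack([cv2.resize(a[120:250,250:500],(700,364)),cv2.resize(b[215:295,130:380],(700,224))]); cv2.imwrite("pics/c1.png",o[:,:,::-1])
E
```

```text
2.7 [ 688.3075422  -154.05226558  114.06561207] [-0.88954268  0.30570666 -0.0126394 ]
```

View pics/c1.png

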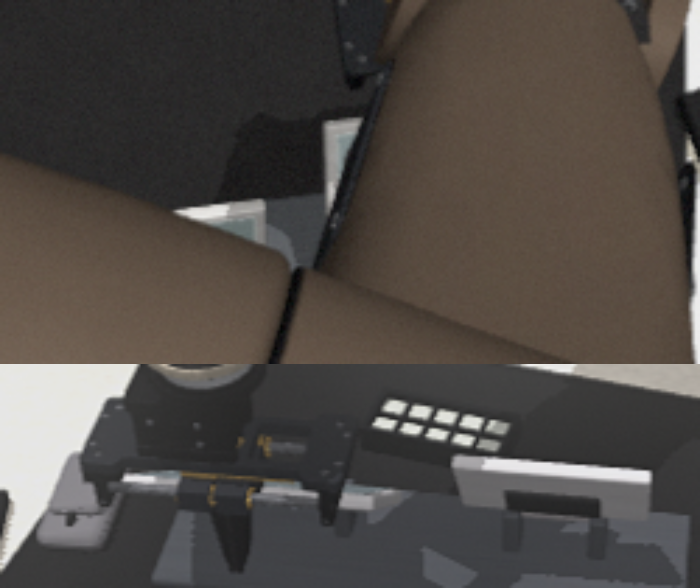

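The fingers are behind the mid-width of the large screen, clear of it. The arm hides the screens in the top view; in the scene view the fingers are at crop (235,540). Now I'll approach slowly along the hinge normal.

arm_command(delta_pos=[[-0.014,-0.002,0],[-0.028,-0.004,0],[-0.042,-0.007,0],[-0.056,-0.009,0],[-0.07,-0.011,0]], delta_rot=[[0,0,0],[0,0,0],[0,0,0],[0,0,0],[0,0,0]], claw=[1,1,1,1,1])

```text
t: 3.12
eef_pos: [673.2, -157.7, 121.3]
tcp_rot: [-3.141, 0.002, -2.985]
ft_force: [0.7, 0.4, 0.1]
opening: 0.005
grip_force: 0.0
```

arm_command(delta_pos=[[-0.006,-0.001,0],[-0.012,-0.002,0],[-0.018,-0.003,0],[-0.024,-0.004,0],[-0.024,-0.004,0]], delta_rot=[[0,0,0],[0,0,0],[0,0,0],[0,0,0],[0,0,0]], claw=[1,1,1,1,1])

```text
t: 3.53
eef_pos: [667.0, -158.5, 119.6]
tcp_rot: [3.141, -0.0, -2.985]
ft_force: [0.6, 0.3, 0.1]
opening: 0.001
grip_force: 0.0
```

arm_command(delta_pos=[[-0.006,-0.001,0],[-0.012,-0.002,0],[-0.018,-0.003,0],[-0.024,-0.004,0],[-0.024,-0.004,0]], delta_rot=[[0,0,0],[0,0,0],[0,0,0],[0,0,0],[0,0,0]], claw=[1,1,1,1,1])

```text
t: 3.95
eef_pos: [662.4, -159.6, 120.7]
tcp_rot: [-3.14, 0.004, -2.985]
ft_force: [4.9, 0.9, 3.3]
opening: 0.003
grip_force: 2.7
```

arm_command(delta_pos=[[-0.006,-0.001,0],[-0.012,-0.002,0],[-0.018,-0.003,0],[-0.024,-0.004,0],[-0.024,-0.004,0]], delta_rot=[[0,0,0],[0,0,0],[0,0,0],[0,0,0],[0,0,0]], claw=[1,1,1,1,1])

```text
t: 4.37
eef_pos: [659.9, -160.8, 123.2]
tcp_rot: [-3.137, 0.013, -2.986]
ft_force: [16.6, 4.7, 12.0]
opening: 0.005
grip_force: 8.9
```

The force has a large vertical part: the panel's edge sticks to the finger with friction and rides along its arc. I'll raise the tool onto that arc.

arm_command(delta_pos=[[0,0,0.012],[0,0,0.024],[0,0,0.036],[0,0,0.044],[0,0,0.044]], delta_rot=[[0,0,0],[0,0,0],[0,0,0],[0,0,0],[0,0,0]], claw=[1,1,1,1,1])

```text
t: 4.78
eef_pos: [655.5, -160.5, 130.8]
tcp_rot: [-3.142, 0.001, -2.985]
ft_force: [4.8, 1.1, -0.4]
opening: 0.006
grip_force: 2.5
```

arm_command(delta_pos=[[-0.011,-0.002,0.011],[-0.023,-0.004,0.022],[-0.036,-0.006,0.033],[-0.048,-0.008,0.043],[-0.06,-0.01,0.053]], delta_rot=[[0,0,0],[0,0,0],[0,0,0],[0,0,0],[0,0,0]], claw=[1,1,1,1,1])

```text
t: 5.2
eef_pos: [640.8, -163.0, 144.2]
tcp_rot: [-3.141, 0.002, -2.985]
ft_force: [7.2, 2.0, -0.1]
opening: 0.005
grip_force: 3.3
```

arm_command(delta_pos=[[-0.009,-0.001,0.007],[-0.018,-0.003,0.014],[-0.028,-0.004,0.02],[-0.037,-0.006,0.026],[-0.046,-0.007,0.031]], delta_rot=[[0,0,0],[0,0,0],[0,0,0],[0,0,0],[0,0,0]], claw=[1,1,1,1,1])

```text
t: 5.62
eef_pos: [629.5, -164.8, 152.1]
tcp_rot: [-3.141, 0.002, -2.985]
ft_force: [7.6, 2.1, 2.4]
opening: 0.005
grip_force: 3.7
```

arm_command(delta_pos=[[-0.006,-0.001,0.004],[-0.013,-0.002,0.008],[-0.019,-0.003,0.011],[-0.019,-0.003,0.011],[-0.019,-0.003,0.011]], delta_rot=[[0,0,0],[0,0,0],[0,0,0],[0,0,0],[0,0,0]], claw=[1,1,1,1,1])

```text
t: 6.03
eef_pos: [624.9, -165.6, 155.0]
tcp_rot: [-3.141, 0.003, -2.986]
ft_force: [6.8, 1.9, 2.3]
opening: 0.004
grip_force: 3.5
```

arm_command(delta_pos=[[0.012,0.002,-0.008],[0.024,0.004,-0.016],[0.04,0.006,-0.02],[0.07,0.011,-0.02],[0.12,0.019,-0.02]], delta_rot=[[0,0,0],[0,0,0],[0,0,0],[0,0,0],[0,0,0]], claw=[1,1,1,1,1])

```text
t: 6.45
eef_pos: [653.4, -160.9, 149.1]
tcp_rot: [3.141, -0.002, -2.986]
ft_force: [-0.5, -0.2, 0.1]
opening: 0.004
grip_force: 0.0
```

arm_command(delta_pos=[[0,0,0.15],[0,0,0.3],[0,0,0.45],[0,0,0.6],[0,0,0.7]], delta_rot=[[0,0,0],[0,0,0],[0,0,0],[0,0,0],[0,0,0]], claw=[1,1,1,1,1])

```text
t: 6.87
eef_pos: [654.1, -160.9, 328.1]
tcp_rot: [-3.14, 0.002, -2.985]
ft_force: [0.2, 0.2, 1.1]
opening: 0.005
grip_force: 0.0
```

arm_command(delta_pos=[[0.08,0.14,0],[0.16,0.28,0],[0.24,0.42,0],[0.3,0.56,0],[0.3,0.7,0]], delta_rot=[[0,0,0],[0,0,0],[0,0,0],[0,0,0],[0,0,0]], claw=[1,1,1,1,1])

```text
t: 7.28
eef_pos: [730.4, 15.8, 322.8]
tcp_rot: [3.141, -0.002, -2.986]
ft_force: [0.3, -0.8, -0.9]
opening: 0.006
grip_force: 0.0
```

```bash
cat > look.py <<'E'
from cell import *
import cv2,numpy as np,sys
k=sys.argv[1]
a=read_camera("top"); b=read_camera("scene"); s=state(); print(s["t"],s["eef_pos"],s["ft_force"])
cv2.imwrite(f"pics/top{k}.png",a[:,:,::-1]);cv2.imwrite(f"pics/scene{k}.png",b[:,:,::-1])
o=np.vstack([cv2.resize(a[140:245,255:475],(770,368),interpolation=cv2.INTER_CUBIC),cv2.resize(b[235:308,140:385],(770,229),interpolation=cv2.INTER_CUBIC)]); cv2.imwrite(f"pics/crop{k}.png",o[:,:,::-1])
E
python3 look.py 2
```

```text
7.3833 [728.9614885   19.29974052 323.37741473] [-0.5820638  -0.09002058 -0.18463813]
```

View pics/crop2.png

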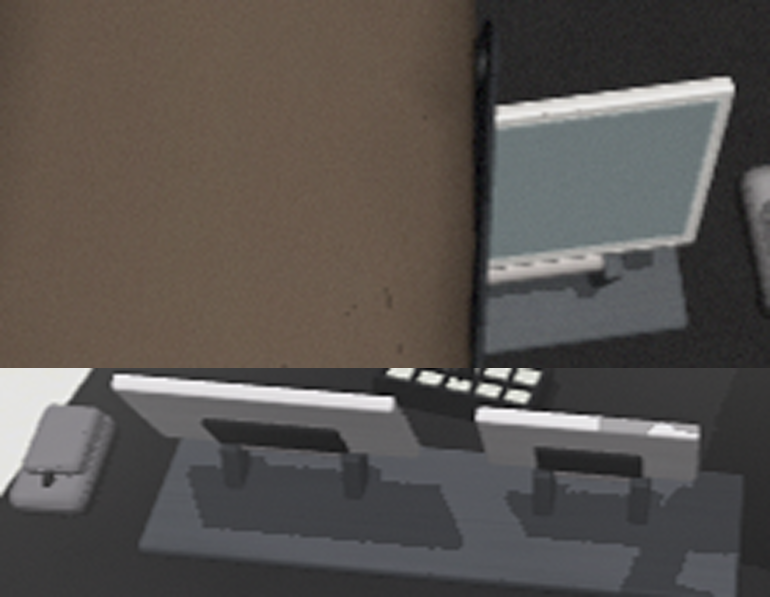

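In the scene view, the large screen's top-face edges are now at crop (114,377)–(394,398) and (117,390)–(397,411). Its lean looks close to the small one's. The arm hides the small screen in the top view, so I'll move it clear and measure.

arm_command(delta_pos=[[-0.04,0.16,0],[-0.08,0.32,0],[-0.12,0.48,0],[-0.16,0.64,0],[-0.2,0.78,0]], delta_rot=[[0,0,0],[0,0,0],[0,0,0],[0,0,0],[0,0,0]], claw=[1,1,1,1,1])

```text
t: 7.8
eef_pos: [678.1, 210.6, 324.2]
tcp_rot: [-3.141, -0.001, -2.986]
ft_force: [0.1, 0.5, 0.4]
opening: 0.004
grip_force: 0.0
```

arm_command(delta_pos=[[-0.08,0.12,0],[-0.16,0.24,0],[-0.24,0.36,0],[-0.32,0.48,0],[-0.4,0.6,0]], delta_rot=[[0,0,0],[0,0,0],[0,0,0],[0,0,0],[0,0,0]], claw=[1,1,1,1,1])

```text
t: 8.22
eef_pos: [578.0, 359.7, 324.3]
tcp_rot: [-3.141, -0.001, -2.986]
ft_force: [1.3, 0.5, -1.1]
opening: 0.004
grip_force: 0.0
```

```bash
python3 look.py 3
```

```text
8.3167 [576.30158467 362.32646565 324.53229463] [ 0.85609984 -0.97169449 -0.16510193]
```

View pics/crop3.png

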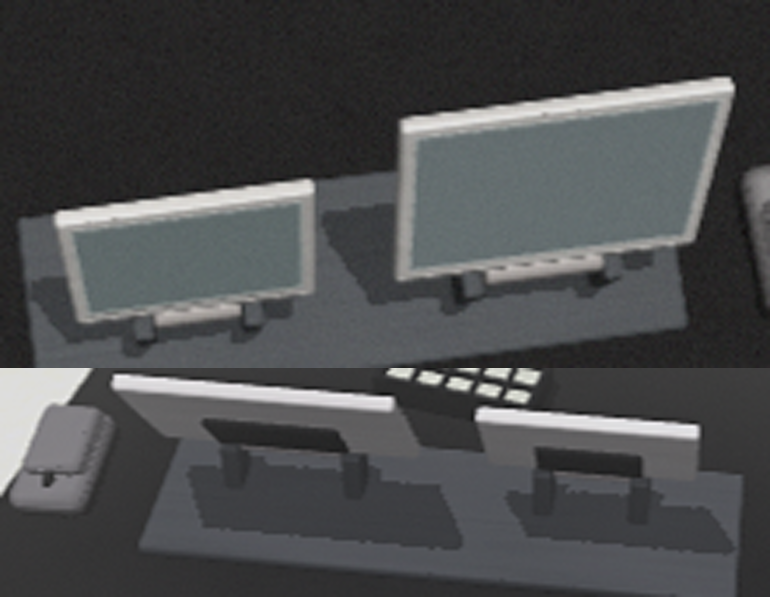

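Both screens are now clear in both views. Large, top view: back-top (402,121)–(733,80), front-top (404,134)–(730,94), bottom (397,279)–(693,243). Scene view: back-top (117,390)–(397,411), front-top (113,376)–(394,398).

```bash
cat > m3.py <<'E'
from h import *
t=lambda u,v:((u+.5)/3.5-.5+255,(v+.5)/3.5-.5+140)
k=770/245
s=lambda u,v:((u+.5)/k-.5+140,(v-368+.5)/k-.5+235)
def L(n,b,f,ed):  # edges {(x,z):((u,v) left(+y),(u,v) right)}
    return [(n,b,[x,sg,z],f(*uv)) for (x,z),(l,r) in ed.items() for sg,uv in((1,l),(-1,r))]
S_t=L("top",0,t,{(6,108):((57,213),(313,181)),(-6,108):((60,226),(314,193)),(-6,8):((82,321),(313,291))})
S_s=L("scene",0,s,{(6,108):((698,437),(480,421)),(-6,108):((698,425),(477,408))})
B_t=L("top",1,t,{(6,140):((402,121),(733,80)),(-6,140):((404,134),(730,94)),(-6,8):((397,279),(693,243))})
B_s=L("scene",1,s,{(6,140):((397,411),(117,390)),(-6,140):((394,398),(113,376))})
def fit2(obs):  # with a pixel offset for the scene camera as calibration error
    def f(q): return np.concatenate([proj(n,pts(q[:5],b,[[l[0],l[1]*W[b][0],l[2]]]))[0]-uv+(q[5:7] if n=="scene" else 0) for n,b,l,uv in obs])
    r=least_squares(f,[520,-60,.15,.5,.5,0,0]); return r.x,f(r.x).reshape(-1,2)
for name,o in(("top",S_t+B_t),("scene",S_s+B_s),("both",S_t+B_t+S_s+B_s)):
    p,r=fit(o); print(name,np.round(p,3),"diff",round(p[3]-p[4],3),"rms",r.std().round(2))
p,r=fit2(S_t+B_t+S_s+B_s); print("off",np.round(p,3),"diff",round(p[3]-p[4],3)); print(np.round(r,1).tolist())
E
python3 m3.py
```

```text
top [ 5.2855e+02 -6.9542e+01  1.5200e-01  5.4800e-01  4.7800e-01] diff 0.07 rms 0.94
scene [ 5.06461e+02 -7.26660e+01  1.69000e-01  6.93000e-01  6.75000e-01] diff 0.018 rms 0.78
both [ 5.2565e+02 -6.9040e+01  1.5400e-01  5.9000e-01  5.2800e-01] diff 0.062 rms 1.12
off [ 5.28425e+02 -6.96520e+01  1.53000e-01  5.51000e-01  4.75000e-01
  1.36600e+00  2.58700e+00] diff 0.076
[[-1.1, -0.3], [0.2, -0.5], [-1.6, 0.8], [0.8, 0.8], [-1.4, 0.6], [0.8, 0.5], [-0.8, -0.6], [0.2, -0.9], [-0.2, 0.1], [3.0, -0.6], [-0.5, 0.6], [0.6, -0.0], [0.7, 1.4], [-1.2, 0.4], [1.2, -0.1], [0.5, -0.8], [-0.9, 0.9], [-1.8, -0.2], [0.8, -0.5], [0.5, -1.2]]
```

Two fits that include the top view, along with the both-view fit, agree that the large screen is still about 0.06–0.08 too far back. I'll refine this with sub-pixel edge lines.

```bash
cat > edges.py <<'E'
from m3 import *
import sys
def edgeline(img,a,b,half=3.5,skip=None):
    a,b=np.array(a),np.array(b); U=np.linspace(.08,.92,60); U=U if skip is None else U[(U<skip[0])|(U>skip[1])]
    P=a+(b-a)*U[:,None]; d=np.arange(-half,half+.01,.1)
    prof=cv2.remap(img,np.repeat(P[:,:1],len(d),1).astype(np.float32),(P[:,1:]+d).astype(np.float32),cv2.INTER_LINEAR)
    g=np.abs(np.gradient(cv2.GaussianBlur(prof,(0,0),4),axis=1))*np.exp(-(d/2.5)**2)
    w=np.where(g>.6*g.max(1,keepdims=True),g,0); off=(w*d).sum(1)/w.sum(1)
    k=abs(off-np.median(off))<1; c=np.polyfit(P[k,0],P[k,1]+off[k],1)
    u=a[0]+(b-a)[0]*np.array([.15,.85]); return [(x,np.polyval(c,x)) for x in u],(off[k]-np.median(off)).std()
def measure(kk,obs,verb=True):
    im={n:cv2.GaussianBlur(cv2.cvtColor(cv2.imread(f"pics/{n}{kk}.png"),cv2.COLOR_BGR2GRAY),(0,0),.5).astype(np.float32) for n in("top","scene")}
    E=[]
    for i in range(0,len(obs),2):
        n,b,l,uv=obs[i]; uv2=obs[i+1][3]
        if n=="top" and l[0]<0 and l[2]>8: continue
        q,sd=edgeline(im[n],uv,uv2,skip=(.25,.75) if l[2]==8 else None); E.append((n,b,l,q,sd))
    def f(q,E,off):
        r=[]
        for n,b,l,Q,_ in E:
            w=W[b][0]; A,B=proj(n,pts([q[0],-69.5,*q[1:4]],b,[[l[0],w,l[2]],[l[0],-w,l[2]]]))
            for u,v in Q: r.append(A[1]+(B-A)[1]*(u-A[0])/(B-A)[0]-v+(q[4] if off and n=="scene" else 0))
        return np.array(r)
    for name,e,off in(("top",[x for x in E if x[0]=="top"],0),("both",E,0),("both+off",E,1)):
        s=least_squares(f,[525,.15,.55,.5,0],args=(e,off)); print(name,np.round(s.x,3),"diff",round(s.x[2]-s.x[3],3),"res",np.round(s.fun,1).tolist() if verb else "")
if __name__=="__main__": measure("3",S_t+B_t+S_s+B_s)
E
python3 edges.py | tail -3
```

```text
top [5.28839e+02 1.55000e-01 5.48000e-01 4.77000e-01 0.00000e+00] diff 0.072 res [-0.0, 0.0, -0.0, 0.0, -0.0, 0.0, 0.0, -0.0]
both [5.27089e+02 1.55000e-01 5.88000e-01 5.23000e-01 0.00000e+00] diff 0.065 res [-1.0, -1.0, 0.6, 0.6, -1.1, -1.1, 0.7, 0.5, 0.3, -0.1, -0.8, -0.9, 0.3, -0.1, -0.8, -0.9]
both+off [5.28881e+02 1.55000e-01 5.49000e-01 4.74000e-01 2.26500e+00] diff 0.076 res [0.1, 0.1, -0.0, 0.0, -0.1, -0.1, 0.0, -0.1, 0.6, 0.3, -0.3, -0.5, 0.6, 0.2, -0.5, -0.5]
```

The edge fit is tight: the large screen is about 0.07 rad too far back. I'll go behind again and push about 8.7 mm further than before, following the arc.

arm_command(delta_pos=[[0.02,-0.139,0],[0.04,-0.277,0],[0.06,-0.416,0],[0.08,-0.554,0],[0.1,-0.693,0]], delta_rot=[[0,0,0],[0,0,0],[0,0,0],[0,0,0],[0,0,0]], claw=[1,1,1,1,1])

```text
t: 8.73
eef_pos: [604.1, 183.1, 324.3]
tcp_rot: [-3.141, -0.001, -2.986]
ft_force: [0.2, 0.9, 0.0]
opening: 0.006
grip_force: 0.0
```

arm_command(delta_pos=[[0.02,-0.139,0],[0.04,-0.277,0],[0.06,-0.416,0],[0.08,-0.554,0],[0.1,-0.693,0]], delta_rot=[[0,0,0],[0,0,0],[0,0,0],[0,0,0],[0,0,0]], claw=[1,1,1,1,1])

```text
t: 9.15
eef_pos: [628.8, 9.6, 324.3]
tcp_rot: [-3.141, -0.001, -2.986]
ft_force: [-0.2, 0.3, -0.4]
opening: -0.001
grip_force: 0.0
```

arm_command(delta_pos=[[0.02,-0.139,0],[0.04,-0.277,0],[0.06,-0.416,0],[0.08,-0.554,0],[0.1,-0.693,0]], delta_rot=[[0,0,0],[0,0,0],[0,0,0],[0,0,0],[0,0,0]], claw=[1,1,1,1,1])

```text
t: 9.57
eef_pos: [653.4, -163.7, 324.3]
tcp_rot: [3.142, -0.001, -2.986]
ft_force: [-0.1, 0.2, 0.3]
opening: 0.008
grip_force: 0.0
```

arm_command(delta_pos=[[0,0,0],[0,0,-0.16],[0,0,-0.32],[0,0,-0.48],[0,0,-0.62]], delta_rot=[[0,0,0],[0,0,0],[0,0,0],[0,0,0],[0,0,0]], claw=[1,1,1,1,1])

```text
t: 9.98
eef_pos: [652.8, -161.5, 167.0]
tcp_rot: [3.141, -0.002, -2.986]
ft_force: [0.5, -0.2, -0.5]
opening: 0.003
grip_force: 0.0
```

arm_command(delta_pos=[[0,0,-0.05],[0,0,-0.098],[0,0,-0.098],[-0.02,-0.003,-0.098],[-0.04,-0.006,-0.098]], delta_rot=[[0,0,0],[0,0,0],[0,0,0],[0,0,0],[0,0,0]], claw=[1,1,1,1,1])

```text
t: 10.4
eef_pos: [644.5, -162.4, 146.8]
tcp_rot: [-3.14, 0.002, -2.985]
ft_force: [0.2, -0.1, -0.0]
opening: 0.004
grip_force: 0.0
```

arm_command(delta_pos=[[-0.012,-0.002,0],[-0.024,-0.004,0],[-0.035,-0.006,0],[-0.035,-0.006,0],[-0.035,-0.006,0]], delta_rot=[[0,0,0],[0,0,0],[0,0,0],[0,0,0],[0,0,0]], claw=[1,1,1,1,1])

```text
t: 10.82
eef_pos: [635.5, -163.6, 145.5]
tcp_rot: [-3.141, 0.001, -2.985]
ft_force: [2.0, 0.7, 1.4]
opening: 0.007
grip_force: 0.9
```

arm_command(delta_pos=[[-0.01,-0.002,0.006],[-0.02,-0.003,0.012],[-0.03,-0.005,0.017],[-0.04,-0.006,0.023],[-0.05,-0.008,0.028]], delta_rot=[[0,0,0],[0,0,0],[0,0,0],[0,0,0],[0,0,0]], claw=[1,1,1,1,1])

```text
t: 11.23
eef_pos: [623.7, -165.6, 152.7]
tcp_rot: [-3.141, 0.003, -2.985]
ft_force: [7.7, 1.0, 4.7]
opening: 0.004
grip_force: 3.9
```

arm_command(delta_pos=[[-0.01,-0.002,0.006],[-0.02,-0.003,0.011],[-0.029,-0.005,0.015],[-0.029,-0.005,0.015],[-0.029,-0.005,0.015]], delta_rot=[[0,0,0],[0,0,0],[0,0,0],[0,0,0],[0,0,0]], claw=[1,1,1,1,1])

```text
t: 11.65
eef_pos: [616.5, -166.8, 156.6]
tcp_rot: [-3.141, 0.003, -2.985]
ft_force: [6.7, 1.3, 4.1]
opening: 0.006
grip_force: 3.6
```

arm_command(delta_pos=[[0.012,0.002,-0.006],[0.024,0.004,-0.012],[0.04,0.006,-0.02],[0.08,0.012,-0.02],[0.14,0.022,-0.02]], delta_rot=[[0,0,0],[0,0,0],[0,0,0],[0,0,0],[0,0,0]], claw=[1,1,1,1,1])

```text
t: 12.07
eef_pos: [649.5, -161.3, 150.3]
tcp_rot: [3.141, -0.002, -2.986]
ft_force: [-0.6, 0.4, -0.0]
opening: 0.004
grip_force: 0.0
```

arm_command(delta_pos=[[0,0,0.15],[0,0,0.3],[0,0,0.45],[0,0,0.6],[0,0,0.7]], delta_rot=[[0,0,0],[0,0,0],[0,0,0],[0,0,0],[0,0,0]], claw=[1,1,1,1,1])

```text
t: 12.48
eef_pos: [650.2, -161.3, 329.1]
tcp_rot: [-3.141, 0.001, -2.985]
ft_force: [1.0, 0.7, 0.2]
opening: 0.007
grip_force: 0.0
```

arm_command(delta_pos=[[-0.02,0.14,0],[-0.04,0.28,0],[-0.06,0.42,0],[-0.08,0.56,0],[-0.1,0.7,0]], delta_rot=[[0,0,0],[0,0,0],[0,0,0],[0,0,0],[0,0,0]], claw=[1,1,1,1,1])

```text
t: 12.9
eef_pos: [624.3, 15.1, 325.1]
tcp_rot: [3.141, -0.002, -2.986]
ft_force: [0.7, -1.0, -0.1]
opening: 0.003
grip_force: 0.0
```

arm_command(delta_pos=[[-0.02,0.14,0],[-0.04,0.28,0],[-0.06,0.42,0],[-0.08,0.56,0],[-0.1,0.7,0]], delta_rot=[[0,0,0],[0,0,0],[0,0,0],[0,0,0],[0,0,0]], claw=[1,1,1,1,1])

```text
t: 13.32
eef_pos: [599.4, 190.1, 325.1]
tcp_rot: [-3.141, -0.002, -2.985]
ft_force: [0.3, -0.3, 0.2]
opening: 0.005
grip_force: 0.0
```

arm_command(delta_pos=[[-0.02,0.14,0],[-0.04,0.28,0],[-0.06,0.42,0],[-0.08,0.56,0],[-0.1,0.7,0]], delta_rot=[[0,0,0],[0,0,0],[0,0,0],[0,0,0],[0,0,0]], claw=[1,1,1,1,1])

```text
t: 13.73
eef_pos: [574.5, 365.0, 325.1]
tcp_rot: [-3.141, -0.002, -2.985]
ft_force: [1.0, -0.3, -0.8]
opening: 0.003
grip_force: 0.0
```

```bash
python3 look.py 4
```

```text
13.8333 [573.66309188 367.68374043 324.34991129] [0.79731095 0.31547802 0.15593078]
```

View pics/crop4.png

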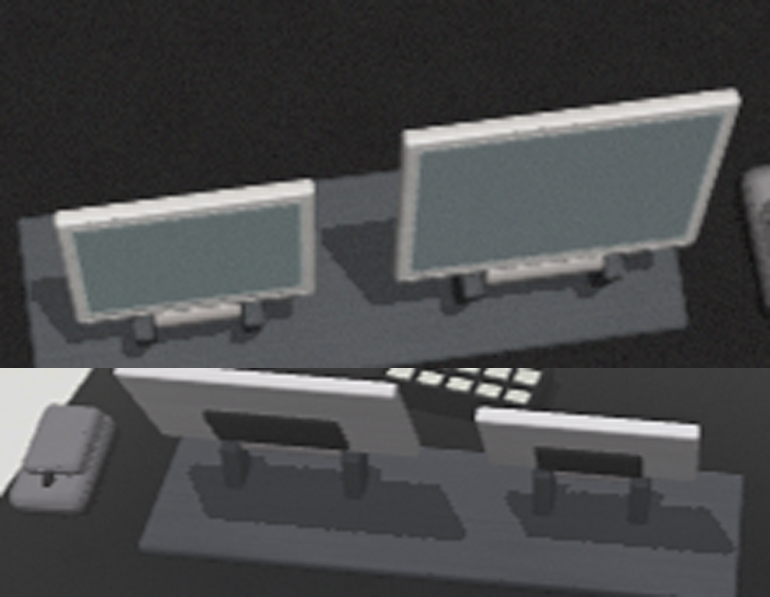

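Large screen, top view: back-top at crop (405,134)–(737,93), bottom (397,280)–(693,244). Scene view: back-top at (119,378)–(399,398), front-top at (115,366)–(396,385).

```bash
cat > m4.py <<'E'
from edges import *
def go(k,bt,bb,sb,sf):
    Bt=L("top",1,t,{(6,140):bt,(-6,8):bb}); Bs=L("scene",1,s,{(6,140):sb,(-6,140):sf})
    measure(k,S_t+Bt+S_s+Bs)
if __name__=="__main__": go("4",((405,134),(737,93)),((397,280),(693,244)),((399,398),(119,378)),((396,385),(115,366)))
E
python3 m4.py | tail -3
```

```text
top [5.28762e+02 1.54000e-01 4.81000e-01 4.77000e-01 0.00000e+00] diff 0.004 res [-0.0, 0.0, -0.0, 0.0, -0.0, 0.0, 0.1, -0.1]
both [5.27014e+02 1.55000e-01 5.19000e-01 5.23000e-01 0.00000e+00] diff -0.004 res [-1.0, -1.0, 0.6, 0.6, -1.2, -1.2, 0.7, 0.5, 0.3, -0.1, -0.8, -0.9, 0.2, -0.2, -0.8, -1.1]
both+off [5.28824e+02 1.55000e-01 4.81000e-01 4.74000e-01 2.26400e+00] diff 0.007 res [0.1, 0.1, -0.0, 0.0, -0.1, -0.1, 0.0, -0.2, 0.6, 0.3, -0.3, -0.5, 0.6, 0.2, -0.4, -0.6]
```

Parallel to within 0.01 rad. Next is the checking press, from the front, at mid-width and 110 mm up the panel.

arm_command(delta_pos=[[-0.011,-0.145,0],[-0.022,-0.29,0],[-0.033,-0.435,0],[-0.044,-0.58,0],[-0.055,-0.725,0]], delta_rot=[[0,0,0],[0,0,0],[0,0,0],[0,0,0],[0,0,0]], claw=[1,1,1,1,1])

```text
t: 14.25
eef_pos: [560.7, 180.2, 325.2]
tcp_rot: [-3.141, -0.002, -2.985]
ft_force: [0.5, -0.6, -0.4]
opening: 0.005
grip_force: 0.0
```

arm_command(delta_pos=[[-0.011,-0.145,0],[-0.022,-0.29,0],[-0.033,-0.435,0],[-0.044,-0.58,0],[-0.055,-0.725,0]], delta_rot=[[0,0,0],[0,0,0],[0,0,0],[0,0,0],[0,0,0]], claw=[1,1,1,1,1])

```text
t: 14.67
eef_pos: [546.8, -1.0, 325.4]
tcp_rot: [3.142, -0.002, -2.986]
ft_force: [1.1, -0.9, -0.1]
opening: 0.005
grip_force: 0.0
```

arm_command(delta_pos=[[-0.011,-0.145,0],[-0.022,-0.29,0],[-0.033,-0.435,0],[-0.044,-0.58,0],[-0.055,-0.725,0]], delta_rot=[[0,0,0],[0,0,0],[0,0,0],[0,0,0],[0,0,0]], claw=[1,1,1,1,1])

```text
t: 15.08
eef_pos: [532.9, -182.1, 325.4]
tcp_rot: [3.141, -0.002, -2.986]
ft_force: [0.6, 0.4, -0.5]
opening: 0.002
grip_force: 0.0
```

arm_command(delta_pos=[[0,0,0],[0,0,-0.16],[0,0,-0.32],[0,0,-0.48],[0,0,-0.58]], delta_rot=[[0,0,0],[0,0,0],[0,0,0],[0,0,0],[0,0,0]], claw=[1,1,1,1,1])

```text
t: 15.5
eef_pos: [532.0, -179.6, 177.0]
tcp_rot: [3.139, -0.004, -2.986]
ft_force: [0.3, 0.5, -0.4]
opening: 0.005
grip_force: 0.0
```

arm_command(delta_pos=[[0,0,-0.05],[0,0,-0.1],[0.03,0.005,-0.1],[0.06,0.009,-0.1],[0.09,0.014,-0.1]], delta_rot=[[0,0,0],[0,0,0],[0,0,0],[0,0,0],[0,0,0]], claw=[1,1,1,1,1])

```text
t: 15.92
eef_pos: [557.7, -176.6, 156.5]
tcp_rot: [-3.141, 0.001, -2.985]
ft_force: [-0.3, -0.2, 0.5]
opening: 0.012
grip_force: 0.0
```

arm_command(delta_pos=[[0.01,0.002,0],[0.02,0.003,0],[0.03,0.005,0],[0.03,0.005,0],[0.03,0.005,0]], delta_rot=[[0,0,0],[0,0,0],[0,0,0],[0,0,0],[0,0,0]], claw=[1,1,1,1,1])

```text
t: 16.33
eef_pos: [564.2, -175.2, 155.9]
tcp_rot: [-3.142, 0.0, -2.985]
ft_force: [0.7, -0.2, 0.2]
opening: 0.002
grip_force: 0.0
```

arm_command(delta_pos=[[0.016,0.002,-0.004],[0.032,0.005,-0.008],[0.048,0.007,-0.012],[0.056,0.009,-0.014],[0.056,0.009,-0.014]], delta_rot=[[0,0,0],[0,0,0],[0,0,0],[0,0,0],[0,0,0]], claw=[1,1,1,1,1])

```text
t: 16.75
eef_pos: [578.7, -172.9, 151.9]
tcp_rot: [3.141, -0.0, -2.985]
ft_force: [-0.1, 0.7, 0.9]
opening: 0.005
grip_force: 0.0
```

arm_command(delta_pos=[[0.006,0.001,-0.003],[0.012,0.002,-0.006],[0.012,0.002,-0.006],[0.012,0.002,-0.006],[0.012,0.002,-0.006]], delta_rot=[[0,0,0],[0,0,0],[0,0,0],[0,0,0],[0,0,0]], claw=[1,1,1,1,1])

```text
t: 17.17
eef_pos: [581.2, -172.5, 150.7]
tcp_rot: [3.142, -0.0, -2.985]
ft_force: [0.0, 0.1, -0.5]
opening: 0.004
grip_force: 0.0
```

arm_command(delta_pos=[[0.006,0.001,-0.003],[0.012,0.002,-0.006],[0.012,0.002,-0.006],[0.012,0.002,-0.006],[0.012,0.002,-0.006]], delta_rot=[[0,0,0],[0,0,0],[0,0,0],[0,0,0],[0,0,0]], claw=[1,1,1,1,1])

```text
t: 17.58
eef_pos: [584.2, -172.0, 149.2]
tcp_rot: [3.141, -0.0, -2.985]
ft_force: [-1.7, -0.6, 0.9]
opening: 0.007
grip_force: 0.7
```

arm_command(delta_pos=[[0.004,0.001,-0.002],[0.008,0.001,-0.004],[0.008,0.001,-0.004],[0.008,0.001,-0.004],[0.008,0.001,-0.004]], delta_rot=[[0,0,0],[0,0,0],[0,0,0],[0,0,0],[0,0,0]], claw=[1,1,1,1,1])

```text
t: 18.0
eef_pos: [586.1, -171.7, 148.1]
tcp_rot: [3.141, -0.0, -2.985]
ft_force: [-2.9, -0.0, 1.6]
opening: 0.005
grip_force: 1.2
```

The press is at about 3 N. Holding it.

arm_command(delta_pos=[[0,0,0],[0,0,0],[0,0,0],[0,0,0],[0,0,0]], delta_rot=[[0,0,0],[0,0,0],[0,0,0],[0,0,0],[0,0,0]], claw=[1,1,1,1,1])

```text
t: 18.42
eef_pos: [586.2, -171.8, 148.1]
tcp_rot: [3.141, -0.0, -2.985]
ft_force: [-2.5, -0.6, 0.9]
opening: 0.006
grip_force: 1.2
```

arm_command(delta_pos=[[0,0,0],[0,0,0],[0,0,0],[0,0,0],[0,0,0]], delta_rot=[[0,0,0],[0,0,0],[0,0,0],[0,0,0],[0,0,0]], claw=[1,1,1,1,1])

```text
t: 18.83
eef_pos: [586.2, -171.8, 148.2]
tcp_rot: [3.141, -0.0, -2.985]
ft_force: [-2.4, 0.4, 0.8]
opening: 0.005
grip_force: 1.2
```

arm_command(delta_pos=[[-0.01,-0.002,0.005],[-0.02,-0.003,0.01],[-0.04,-0.006,0.015],[-0.08,-0.012,0.015],[-0.14,-0.022,0.015]], delta_rot=[[0,0,0],[0,0,0],[0,0,0],[0,0,0],[0,0,0]], claw=[1,1,1,1,1])

```text
t: 19.25
eef_pos: [550.9, -177.2, 151.9]
tcp_rot: [-3.141, 0.001, -2.985]
ft_force: [-0.6, -0.5, -1.4]
opening: 0.002
grip_force: 0.0
```

arm_command(delta_pos=[[0,0,0.15],[0,0,0.3],[0,0,0.45],[0,0,0.6],[0,0,0.7]], delta_rot=[[0,0,0],[0,0,0],[0,0,0],[0,0,0],[0,0,0]], claw=[1,1,1,1,1])

```text
t: 19.67
eef_pos: [550.8, -177.5, 330.8]
tcp_rot: [-3.14, 0.003, -2.985]
ft_force: [-0.2, 0.4, 1.0]
opening: 0.005
grip_force: 0.0
```

arm_command(delta_pos=[[0.01,0.145,0],[0.02,0.29,0],[0.03,0.435,0],[0.04,0.58,0],[0.05,0.725,0]], delta_rot=[[0,0,0],[0,0,0],[0,0,0],[0,0,0],[0,0,0]], claw=[1,1,1,1,1])

```text
t: 20.08
eef_pos: [562.9, 5.3, 327.0]
tcp_rot: [3.142, 0.001, -2.986]
ft_force: [0.8, -0.1, 0.4]
opening: 0.004
grip_force: 0.0
```

arm_command(delta_pos=[[0.01,0.145,0],[0.02,0.29,0],[0.03,0.435,0],[0.04,0.58,0],[0.05,0.725,0]], delta_rot=[[0,0,0],[0,0,0],[0,0,0],[0,0,0],[0,0,0]], claw=[1,1,1,1,1])

```text
t: 20.5
eef_pos: [575.5, 186.6, 327.0]
tcp_rot: [3.141, 0.0, -2.985]
ft_force: [0.8, -0.2, 0.5]
opening: 0.003
grip_force: 0.0
```

arm_command(delta_pos=[[0.01,0.145,0],[0.02,0.29,0],[0.03,0.435,0],[0.04,0.58,0],[0.05,0.725,0]], delta_rot=[[0,0,0],[0,0,0],[0,0,0],[0,0,0],[0,0,0]], claw=[1,1,1,1,1])

```text
t: 20.92
eef_pos: [588.2, 367.7, 327.0]
tcp_rot: [3.141, 0.0, -2.985]
ft_force: [0.1, -0.6, 0.6]
opening: 0.005
grip_force: 0.0
```

```bash
python3 look.py 5; sed -i 's/go("4"/import sys; go(sys.argv[1]/' m4.py; python3 m4.py 5 | tail -3
```

```text
21.0167 [587.78852532 370.37793246 325.76609482] [ 1.24731303 -0.69068663 -0.35990311]
top [5.2876e+02 1.5400e-01 4.8000e-01 4.7700e-01 0.0000e+00] diff 0.003 res [-0.0, 0.0, -0.0, 0.0, -0.0, 0.0, 0.1, -0.1]
both [5.27011e+02 1.55000e-01 5.19000e-01 5.23000e-01 0.00000e+00] diff -0.005 res [-1.0, -1.0, 0.6, 0.6, -1.2, -1.2, 0.7, 0.5, 0.3, -0.1, -0.8, -0.9, 0.2, -0.2, -0.9, -1.1]
both+off [5.28822e+02 1.55000e-01 4.81000e-01 4.74000e-01 2.26500e+00] diff 0.007 res [0.1, 0.1, -0.0, 0.1, -0.1, -0.1, 0.0, -0.1, 0.6, 0.3, -0.3, -0.5, 0.6, 0.2, -0.4, -0.6]
```

View pics/crop5.png

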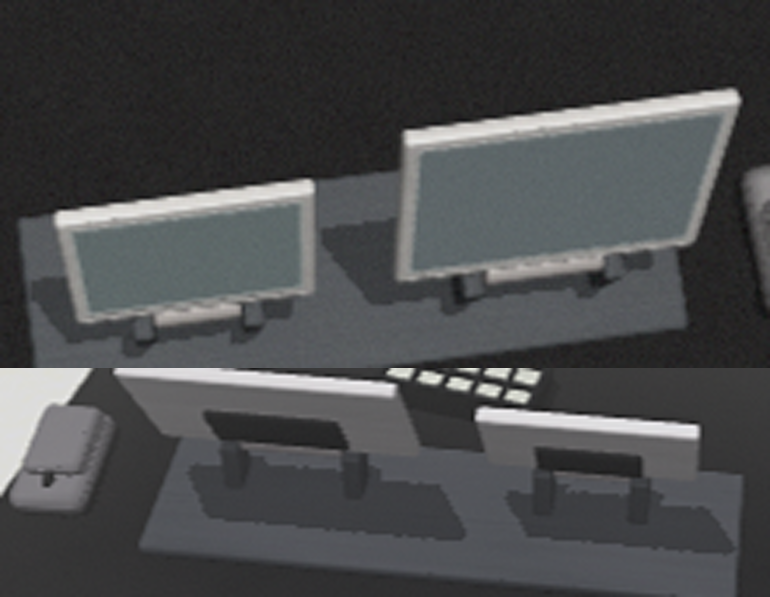

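The picture shows the large screen unchanged after the press: top edge at (405,134)–(737,93), still parallel to the small one. The press was about 2.5–3 N for roughly a second. Handing in.

```bash
python3 -c "
from cell import *
print(job_done())"
```

```text
the job is handed in; nothing more can be done
None
```

The large screen now leans parallel to the small one (within about 0.01 rad by camera) and held its tilt after a press of about 2.5–3 N for a second; the job is handed in, with no verdict returned.

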